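# Lay fresh prints on their outline cards

### The job

Check off the finished prints: lay each of the four printed parts (gear, link, Z bracket and cross handle) flat, right side up, on the white card that bears its outline, centred on the outline and turned to match it. Leave the glue bottle and the grease jar standing where they are.

Things in the scene. Friction and masses are not known exactly. Their poses are not given: they have to be found in the camera images.
- gear: Orange printed gear wheel lying flat: toothed disc 68 mm over the teeth, 12 mm thick, with a round hub 24 mm in diameter on top, up to 28 mm above the underside; grip the hub above the disc. Origin: centre of its underside; z up. About 40 g. Any turn about z is the same.
- link: Magenta printed link lying flat: straight bar with round ends and two black dots, 76 mm long (x), 22 mm wide (y), 20 mm high. Origin: centre of its underside; z up. About 40 g. A half turn gives the same shape.
- zbracket: Blue printed Z-shaped bracket lying flat, 20 mm high: a web 76 mm long (x) and 20 mm wide (y, from -10 to +10), with an arm at each end, 16 mm wide (|x| from 22 to 38): the one at +x reaches out to y = +30 mm, the one at -x to y = -30 mm. Grip the web across y at its middle. Origin: centre of its underside; z up. About 40 g. A half turn gives the same shape.
- cross: Green printed four-armed cross handle lying flat: arms 70 mm from tip to tip along x and along y, 18 mm wide, 12 mm thick, with a 22 mm square boss in the middle, its sides along x and y, up to 28 mm above the underside; grip the boss above the arms. Origin: centre of its underside; z up. About 40 g. A quarter turn gives the same shape.
- card_gear: Fixed white square card, 92 x 92 x 4 mm, lying on the bench, printed in black with the outline of the gear, full size (1 mm larger all round), centred on the card. Origin: centre of its underside, so its top is 4 mm above it; x and y are those of the part when it lies on the outline (with the card at any turn on the bench).
- card_link: Fixed white square card, 92 x 92 x 4 mm, lying on the bench, printed in black with the outline of the link, full size (1 mm larger all round), centred on the card. Origin: centre of its underside, so its top is 4 mm above it; x and y are those of the part when it lies on the outline (with the card at any turn on the bench).
- card_zbracket: Fixed white square card, 92 x 92 x 4 mm, lying on the bench, printed in black with the outline of the Z bracket, full size (1 mm larger all round), centred on the card. Origin: centre of its underside, so its top is 4 mm above it; x and y are those of the part when it lies on the outline (with the card at any turn on the bench).
- card_cross: Fixed white square card, 92 x 92 x 4 mm, lying on the bench, printed in black with the outline of the cross, full size (1 mm larger all round), centred on the card. Origin: centre of its underside, so its top is 4 mm above it; x and y are those of the part when it lies on the outline (with the card at any turn on the bench).
- glue: Bystander: small yellow glue bottle with a red cap standing upright, 36 mm in diameter, 55 mm high. Loose; to be left alone. Origin: centre of its underside; z up. 
- grease: Bystander: low grey grease jar with a black lid standing upright, 46 mm in diameter, 42 mm high. Loose; to be left alone. Origin: centre of its underside; z up. 
Mind the look-alikes: they are no part of the job. Of the things like the gear, leave any that is red; of the rest the larger one is meant.

How it is judged (in metres and radians):
At the end, for the whole second after the job is handed in: Each of the four parts rests flat (within 0.1 rad), right side up, on its own card, its centre within 12 mm of the card's centre, and (all but the round gear) turned to within 0.22 rad of the outline; all are at rest (horizontal distance between gear and card_gear below 0.012 m and z of gear in the frame of card_gear between 0.002 and 0.007 m and angle between each of gear, link, zbracket, cross's own z axis and vertical below 0.1 rad and linear speed of each of gear, link, zbracket, cross below 0.02 m/s and angular speed of each of gear, link, zbracket, cross below 0.2 rad/s and horizontal distance between link and card_link below 0.012 m and z of link in the frame of card_link between 0.002 and 0.007 m and angle between the x axis of link and the x axis of card_link, either way round below 0.22 rad and horizontal distance between zbracket and card_zbracket below 0.012 m and z of zbracket in the frame of card_zbracket between 0.002 and 0.007 m and angle between the x axis of zbracket and the x axis of card_zbracket, either way round below 0.22 rad and horizontal distance between cross and card_cross below 0.012 m and z of cross in the frame of card_cross between 0.002 and 0.007 m and (angle between the x axis of cross and the x axis of card_cross, either way round below 0.22 rad or angle between the x axis of cross and the y axis of card_cross, either way round below 0.22 rad)); the robot touches nothing.
It fails at once if the glue bottle is shifted or tipped (distance of glue from where it was at the start of the episode above 0.02 m or angle between glue's own z axis and vertical above 0.3 rad).
It fails at once if the grease jar is shifted or tipped (distance of grease from where it was at the start of the episode above 0.02 m or angle between grease's own z axis and vertical above 0.3 rad).
It also fails if it takes over 112 s, if anything falls off the work surface, if the arm or the gripper's body presses on something with over 40 N, if the wrist force passes 120 N, or if a joint passes its speed limit or range.

### The arm

A 6-joint arm with a two-finger parallel gripper is mounted at the origin on the work surface. World frame = base frame: x ahead of the robot, y to its left, z up, the work surface at z = 0. Lengths are in mm, angles in rad, forces in N, time in s.
With the tool pointing down it reaches from about 275 to 750 mm from the base axis. Payload 10.2 kg.
Tool frame: the origin (TCP) lies at the very end of the fingers, on their centre line; the grasp point (between the pads) lies 19 mm behind it; z points along the fingers, y is the line along which they close (so a half turn about z gives the same grasp; the last joint's range is limited). The gripper opens to 85 mm and grips with 20 to 120 N. Pads are 22 mm wide; open, the fingers measure 114 mm over their backs; the gripper's body (76 mm by 85 mm) begins 54 mm behind the grasp point. The pads swing forward as they close: fully open they stand 13 mm farther back than shut.
Start: joints at [-1.441, 0.313, 1.498, -0, 1.331, -0.223], TCP at [181.389, -492.676, 231.294] pointing down, gripper open.
Joint ranges: [-2.94, 2.94], [-0.97, 2.17], [0.19, 2.56], [-1.23, 4.37], [0.02, 3.11], [-2.88, 2.88]. Speed limits (rad/s): [2.39, 2.39, 3.01, 3.14, 3.14, 3.14].

### API

Orientations are given as a unit quaternion [w, x, y, z].
In Python, from rig import * gives the robot as it stands. The module is installed in compiled form; this text tells all that it offers.
- The arm moves only by the shell command python3 -m crank 'ROWS' [FORCE]. ROWS is JSON, a list that holds one entry, the list of rows, each a list of 7 numbers: the shift along the tool's x, y, z in units of 25 mm (1.0 is 25 mm), then the turn, a rotation vector about the tool's x, y, z in units of 8 degrees (1.0 is 8 degrees), then the finger opening in mm, from 0 to 85.4. A call has exactly 8 rows; each row shifts and turns the commanded pose from where the row before left it, along the tool's axes as they then stand; what a row does not reach is not made up. A row lasts 1/10 s, in which the tool goes at most 50 mm and 8.59 degrees, less where a joint would pass 70% of its speed; a pose out of reach is approached as far as the arm can. A call is refused whole if a number of a shift passes 1 or a number of a turn 1, either way. A call with a gripper value outside its range is refused whole. The fingers move at their own pace and stop on an object; FORCE is the grip in N (left out, the last holds). Time passes only in rows, so rows that do not move let the fingers close, or fill a call up. It gives the time, the measured TCP pose, the force, the opening and the grip force at its end, in the units of the state.
- sense(): the state, without advancing time (a new reading comes with each control period).
- capture(name): name is "side" or "top" or "wrist"; returns the picture (420x560x3 uint8, blue, green, red); there is no depth.
- camera_model(name): a dict with "fx", "fy", "cx", "cy" (pixels), "world_from_camera" (4x4, takes a point from camera to world coordinates); the wrist camera has in their place "T_tool_cam" (4x4, takes a point from camera to tool coordinates, whose origin is the TCP and whose axes are the flange's). Camera axes: x right, y up, looking along -z (the intrinsics and any distortion apply to the point x, -y, -z); pixel columns grow to the right and rows downward; lengths in mm; the calibration is good to about 2 mm. A picture is of the moment at which its call begins: read the wrist's pose just before it. camera_model takes no time and is no camera call.
- finish_job(): hands the job in; it is judged then, once.
The state is a dict: "time_s": time; "joints": joint angles; "dq": joint speeds; "tau": joint torques, N m; "eef_pos": TCP position; "ee_rot": TCP orientation; "force": force on the tool from outside, world axes, zero at the start; "wrist_torque": the same for the moment, N m; "grip_width": opening from 0.0 (shut) to 1.0 (fully open); "grip_force": force on a finger pad.
Only numpy, scipy, OpenCV 4.12 (cv2) and the standard library are available. Lean on these libraries where they do the work, as an engineer would, in place of code of your own. Each camera call takes 0.05 s, during which the arm holds its last target. There are 200 camera calls.

## Working session

There is one attempt and no reset: what is moved stays moved. The work goes in short steps, Python scripts to look and compute and a shell command to move; the robot and the scene stay as the last step left them, time stands still between calls to the robot, and variables do not carry over. Pictures are saved under pics/ and viewed, at most 14 in all, crops included, and the job is handed in when it is done.

```bash
mkdir -p pics; ls; python3 - <<'E'
from rig import *
import cv2,numpy as np
s=sense();print(s)
for n in("top","side","wrist"):
    im=capture(n);cv2.imwrite(f"pics/{n}0.png",im);m=camera_model(n);print(n,{k:(np.round(v,4).tolist() if not isinstance(v,str) else v) for k,v in m.items()})
E
```

```text
pics
{'time_s': 0.0, 'joints': array([-1.44138289e+00,  3.13448689e-01,  1.49844921e+00,  7.99873648e-06,
        1.33098573e+00, -2.23378494e-01]), 'dq': array([-0.0004415 , -0.00098512,  0.00076391,  0.00088814, -0.00017739,
        0.00012918]), 'tau': array([-2.39825873e-03, -4.12278879e+01, -2.59746820e+01, -3.24565435e-04,
        4.09317494e-03, -8.48605794e-06]), 'eef_pos': array([ 181.3645415 , -492.40378194,  230.73118043]), 'ee_rot': array([-6.44589161e-04,  9.84482492e-01,  1.75481639e-01,  3.41953252e-05]), 'force': array([ 0.4013452 , -0.07228272,  0.47481034]), 'wrist_torque': array([ 0.04759705,  0.01199991, -0.04385322]), 'grip_force': 0.0, 'grip_width': 0.9930611300485008}
top {'fx': 436.3625, 'fy': 436.3625, 'cx': 273.4774, 'cy': 213.8837, 'world_from_camera': [[0.0001, 0.9917, -0.1289, 374.6314], [-1.0, 0.0003, 0.0016, -18.9883], [0.0016, 0.1289, 0.9917, 998.6622], [0.0, 0.0, 0.0, 1.0]]}
side {'fx': 379.2645, 'fy': 379.2645, 'cx': 286.7839, 'cy': 209.97, 'world_from_camera': [[0.9965, 0.0493, -0.0674, 436.2699], [-0.0834, 0.5598, -0.8245, -830.6634], [-0.0029, 0.8272, 0.5619, 611.2648], [0.0, 0.0, 0.0, 1.0]]}
wrist {'fx': 337.6085, 'fy': 337.6085, 'cx': 279.4996, 'cy': 207.509, 'T_tool_cam': [[-0.0009, 0.9563, 0.2924, 73.7357], [1.0, 0.0012, -0.0006, -0.3051], [-0.0009, 0.2924, -0.9563, -142.6277], [0.0, 0.0, 0.0, 1.0]]}
```

View pics/top0.png

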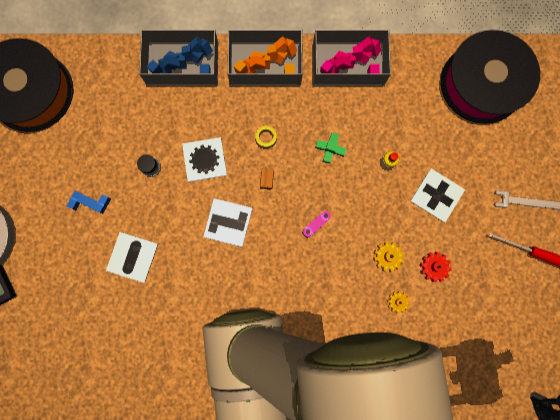

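View pics/side0.png

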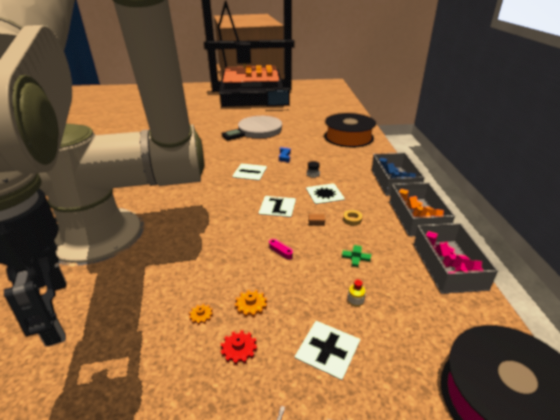

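Gear look-alikes in the top view: the yellow-orange large one at (389,257), the red one at (435,267) and the small one at (399,302). The ring at (266,136) is not a gear. By the description I choose (389,257): not red, and the larger of the rest. The other parts are the link (317,223), Z bracket (88,203) and cross (331,148). Cards: gear (205,159), Z bracket (228,222), link (132,257), cross (438,195).

```bash
cat > h.py <<'E'
from rig import *
import cv2,numpy as np
from scipy.spatial.transform import Rotation as R
def wfc(n,m,s):
    if n!="wrist": return m["world_from_camera"]
    T=np.eye(4);T[:3,:3]=R.from_quat(s["ee_rot"],scalar_first=True).as_matrix();T[:3,3]=s["eef_pos"]
    return T@m["T_tool_cam"]
def plane(px,n,m,T,z):
    px=np.asarray(px,float).reshape(-1,2)
    d=np.c_[(px[:,0]-m["cx"])/m["fx"],-(px[:,1]-m["cy"])/m["fy"],-np.ones(len(px))]@T[:3,:3].T
    return (T[:3,3]+d*((z-T[2,3])/d[:,2])[:,None])[:,:2]
# colour: hue range, min S, min V, plane height for the parts
COL=dict(gear=(17,30,170,120,12),link=(150,172,120,80,20),zbracket=(100,125,120,60,20),cross=(45,80,100,60,12))
def ang(P,kind):
    q=P-P.mean(0);c=q[:,0]+1j*q[:,1]
    if kind=="cross": return np.angle((c**4).sum())/4
    a=np.angle((c**2).sum())/2
    return a-0.3289 if kind=="zbracket" else a
def blobs(mask,mn):
    k,l,st,ce=cv2.connectedComponentsWithStats(mask.astype(np.uint8))
    return [(st[i],ce[i],l==i) for i in range(1,k) if st[i][4]>=mn]
def pts(b): y,x=np.nonzero(b);return np.c_[x,y]
def look(n,mn,im=None,s=None):
    s=sense();im=capture(n);m=camera_model(n);T=wfc(n,m,s);hsv=cv2.cvtColor(im,cv2.COLOR_BGR2HSV);h,sa,v=cv2.split(hsv)
    for k,(a,b,ms,mv,z) in COL.items():
        for st,ce,bm in blobs((h>=a)&(h<=b)&(sa>=ms)&(v>=mv),mn):
            P=plane(pts(bm),n,m,T,z);print(k,"px",ce.round(),st[4],"xy",P.mean(0).round(1),"ang",round(ang(P,k),3))
    for st,ce,bm in blobs((sa<60)&(v>150),mn*3):
        cn,_=cv2.findContours(bm.astype(np.uint8),cv2.RETR_EXTERNAL,cv2.CHAIN_APPROX_NONE)
        f=np.zeros(v.shape,np.uint8);cv2.drawContours(f,[max(cn,key=len)],-1,1,-1)
        C=plane(pts(f>0),n,m,T,4)
        for st2,ce2,b2 in blobs((f>0)&(v<110),mn):
            P=plane(pts(b2),n,m,T,4);print("card px",ce2.round(),"card xy",C.mean(0).round(1),"outline xy",P.mean(0).round(1),st2[4],"ang link/z/cross",[round(ang(P,k),3) for k in("link","zbracket","cross")])
    return im
E
python3 - <<'E'
from h import *
im=look("top",60)
cv2.imwrite("pics/crop1.png",cv2.resize(im[220:330,340:480],None,fx=5,fy=5,interpolation=cv2.INTER_CUBIC))
E
```

```text
gear px [239.  65.] 69 xy [860.9  60.7] ang -0.32
gear px [289.  68.] 87 xy [853.5 -58.4] ang 1.294
gear px [265. 136.] 251 xy [687.2  -1.8] ang 0.031
gear px [390. 159.] 122 xy [ 631.  -290.7] ang 0.605
gear px [389. 256.] 595 xy [ 406.9 -281.3] ang -0.019
gear px [399. 302.] 318 xy [ 305.5 -299. ] ang -0.459
link px [353.  55.] 930 xy [ 882.6 -210.5] ang -1.121
link px [374.  69.] 106 xy [ 848.6 -258.4] ang -1.565
link px [316. 224.] 279 xy [ 479.7 -117.1] ang -0.835
zbracket px [180.  54.] 590 xy [883.8 201.1] ang -1.449
zbracket px [196.  56.] 82 xy [880.2 163.1] ang -0.642
zbracket px [204.  68.] 73 xy [848.5 143.8] ang 0.847
zbracket px [ 87. 201.] 389 xy [530.6 402.6] ang 1.112
cross px [331. 145.] 316 xy [ 664.8 -155.5] ang -0.3
cross px [328. 156.] 84 xy [ 637.2 -146.1] ang 0.468
card px [204. 159.] card xy [633.1 141.9] outline xy [633.1 142. ] 548 ang link/z/cross [np.float64(-1.254), np.float64(-1.583), np.float64(-0.141)]
card px [438. 195.] card xy [ 548.3 -399.8] outline xy [ 548.3 -400.1] 433 ang link/z/cross [np.float64(0.455), np.float64(0.126), np.float64(-0.58)]
card px [228. 222.] card xy [484.9  84.7] outline xy [485.   84.7] 420 ang link/z/cross [np.float64(-1.471), np.float64(-1.8), np.float64(0.252)]
card px [131. 257.] card xy [405.7 301.2] outline xy [405.7 301.8] 332 ang link/z/cross [np.float64(-0.3), np.float64(-0.628), np.float64(-0.301)]
```

View pics/crop1.png

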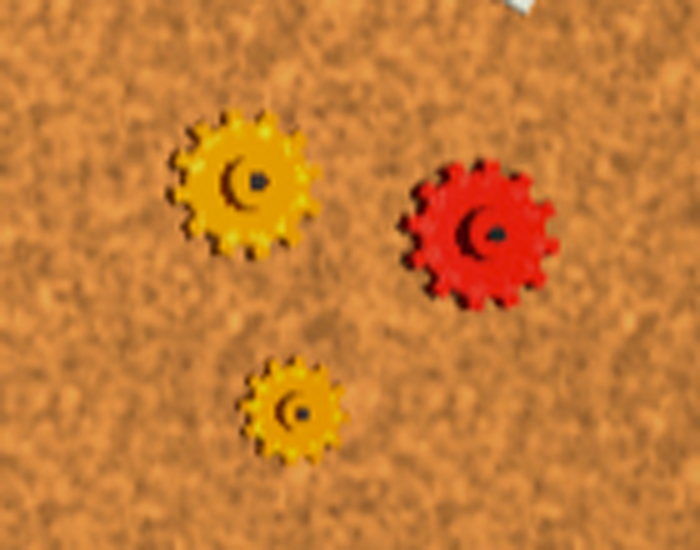

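View pics/wrist0.png

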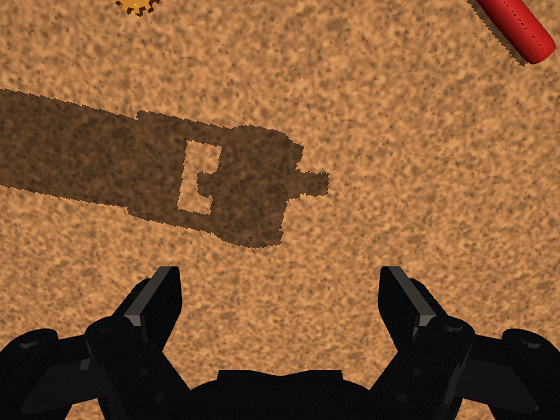

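The crop confirms the large yellow-orange gear at about (389,257), with the red one to its right and the small one below. Moving over it now.

```bash
cat >> h.py <<'E'
def to(x,y,z,yaw=None):
    """tool-axis shift (25 mm units, axes after the turn) and turn about tool z (8 deg units) to a downward pose"""
    s=sense();Rm=R.from_quat(s["ee_rot"],scalar_first=True).as_matrix();y0=np.arctan2(Rm[1,0],Rm[0,0])
    if yaw is None: yaw=y0
    d=np.array([x,y,z])-s["eef_pos"];t=(y0-yaw+np.pi)%(2*np.pi)-np.pi
    c,sn=np.cos(yaw),np.sin(yaw)
    print("at",s["eef_pos"].round(1),"yaw",y0.round(3),"tilt",Rm[:,2].round(3),"t",round(s["time_s"],2),"| shift",np.round([(d[0]*c+d[1]*sn)/25,(d[0]*sn-d[1]*c)/25,-d[2]/25],2),"turn",round(t/np.radians(8),2))
E
python3 -m crank '[[[0.95,-0.4,0.4,0,0,0,50],[0.95,-0.4,0.4,0,0,0,50],[0.95,-0.4,0.4,0,0,0,50],[0.95,-0.4,0.4,0,0,0,50],[0.95,-0.4,0.4,0,0,0,50],[0.95,-0.4,0.4,0,0,0,50],[0.95,-0.4,0.4,0,0,0,50],[0.95,-0.4,0.4,0,0,0,50]]]' 40
python3 -m crank '[[[0.95,-0.4,0.4,0,0,0,50],[0.95,-0.4,0.4,0,0,0,50],[0.95,-0.4,0.4,0,0,0,50],[0.95,-0.4,0.4,0,0,0,50],[0,0,0,0,0,0,50],[0,0,0,0,0,0,50],[0,0,0,0,0,0,50],[0,0,0,0,0,0,50]]]'
python3 - <<'E'
from h import *
im=look("wrist",300);cv2.imwrite("pics/w1.png",im);to(406.9,-281.3,14)
E
```

```text
time_s: 1.0
eef_pos: [332.7, -351.1, 150.9]
ee_rot: [-0.0, 0.984, 0.175, -0.0]
force: [0.7, -0.2, 0.5]
grip_width: 0.587
grip_force: 0.0
time_s: 1.8
eef_pos: [407.0, -282.4, 111.7]
ee_rot: [0.0, 0.985, 0.175, 0.0]
force: [-0.6, 0.4, -0.7]
grip_width: 0.583
grip_force: 0.0
gear px [303. 184.] 344 xy [ 429.5 -292.3] ang 1.143
link px [65. 23.] 3459 xy [ 476.  -115.3] ang -0.953
at [ 407.  -282.3  111.6] yaw 0.352 tilt [ 0. -0. -1.] t 1.85 | shift [ 0.01 -0.04  3.9 ] turn 0.0
```

View pics/w1.png

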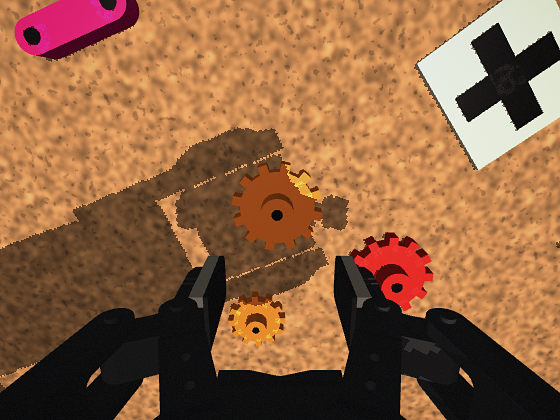

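```bash
python3 - <<'E'
from h import *
s=sense();m=camera_model("wrist");T=wfc("wrist",m,s)
print(plane([[277,214]],"wrist",m,T,28),plane([[276,205]],"wrist",m,T,12))
m=camera_model("top");print(plane([[391.6,256.4]],"top",m,wfc("top",m,s),28))
E
```

```text
[[ 406.15922075 -280.58806002]] [[ 407.61831727 -279.16611758]]
[[ 405.88018356 -282.31395007]]
```

```bash

python3 -m crank '[[[0,-0.05,0.97,0,0,0,50],[0,0,0.97,0,0,0,50],[0,0,0.97,0,0,0,50],[0,0,0.6,0,0,0,50],[0,0,0.37,0,0,0,50],[0,0,0,0,0,0,50],[0,0,0,0,0,0,10],[0,0,0,0,0,0,10]]]' 40
python3 -m crank '[[[0,0,0,0,0,0,10],[0,0,0,0,0,0,10],[0,0,0,0,0,0,10],[0,0,0,0,0,0,10],[0,0,-0.4,0,0,0,10],[0,0,-1,0,0,0,10],[0,0,-1,0,0,0,10],[0,0,-1,0,0,0,10]]]'
python3 - <<'E'
from h import *
to(633.1,142,90)
E
```

```text
time_s: 2.65
eef_pos: [407.3, -281.0, 15.3]
ee_rot: [0.001, 0.984, 0.175, 0.0]
force: [-2.7, 1.4, 16.6]
grip_width: 0.263
grip_force: 40.6
time_s: 3.45
eef_pos: [406.9, -280.3, 101.0]
ee_rot: [0.0, 0.984, 0.175, 0.0]
force: [0.3, -0.8, -0.6]
grip_width: 0.261
grip_force: 39.2
at [ 406.9 -280.3  101. ] yaw 0.353 tilt [ 0. -0. -1.] t 3.45 | shift [ 14.33 -12.72   0.44] turn 0.0
```

```bash

python3 -m crank '[[[0.5,-0.4,0,0,0,0,10],[0.9,-0.8,0,0,0,0,10],[0.9,-0.8,0,0,0,0,10],[0.9,-0.8,0,0,0,0,10],[0.9,-0.8,0,0,0,0,10],[0.9,-0.8,0,0,0,0,10],[0.9,-0.8,0,0,0,0,10],[0.9,-0.8,0,0,0,0,10]]]'
python3 -m crank '[[[0.9,-0.8,0,0,0,0,10],[0.9,-0.8,0,0,0,0,10],[0.9,-0.8,0,0,0,0,10],[0.9,-0.8,0,0,0,0,10],[0.9,-0.8,0,0,0,0,10],[0.9,-0.8,0,0,0,0,10],[0.9,-0.8,0,0,0,0,10],[0.9,-0.8,0,0,0,0,10]]]'
python3 -m crank '[[[0.4,-0.4,0,0,0,0,10],[0,0,0,0,0,0,10],[0,0,0,0,0,0,10],[0,0,0,0,0,0,10],[0,0,0,0,0,0,10],[0,0,0,0,0,0,10],[0,0,0,0,0,0,10],[0,0,0,0,0,0,10]]]'
python3 - <<'E'
from h import *
im=look("wrist",300);cv2.imwrite("pics/w2.png",im);to(633.1,142,20)
E
```

```text
time_s: 4.25
eef_pos: [515.2, -79.7, 100.2]
ee_rot: [0.0, 0.984, 0.176, 0.0]
force: [0.5, -0.1, -0.8]
grip_width: 0.259
grip_force: 39.3
time_s: 5.05
eef_pos: [628.7, 132.7, 100.2]
ee_rot: [0.0, 0.984, 0.176, 0.0]
force: [0.1, -0.2, -0.5]
grip_width: 0.256
grip_force: 39.3
time_s: 5.85
eef_pos: [634.2, 144.1, 99.4]
ee_rot: [-0.0, 0.985, 0.175, -0.0]
force: [-0.2, 0.0, -0.2]
grip_width: 0.259
grip_force: 39.3
at [634.2 144.2  99.3] yaw 0.353 tilt [-0.  0. -1.] t 5.9 | shift [-0.07  0.07  3.17] turn 0.0
```

View pics/w2.png

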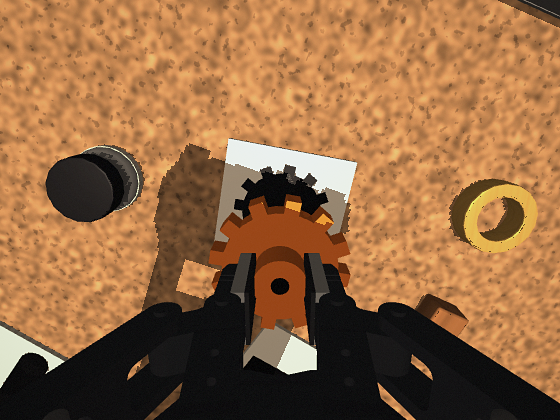

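Gear is held level over its card: gear about (280,270), card centre about (285,235), jar clear at left (95,185). Lowering and releasing.

```bash

python3 -m crank '[[[-0.07,0.07,0.9,0,0,0,10],[0,0,0.9,0,0,0,10],[0,0,0.7,0,0,0,10],[0,0,0.4,0,0,0,10],[0,0,0.2,0,0,0,10],[0,0,0.06,0,0,0,10],[0,0,0,0,0,0,10],[0,0,0,0,0,0,45]]]'
python3 -m crank '[[[0,0,0,0,0,0,45],[0,0,0,0,0,0,45],[0,0,0,0,0,0,45],[0,0,-0.5,0,0,0,45],[0,0,-1,0,0,0,45],[0,0,-1,0,0,0,45],[0,0,-1,0,0,0,45],[0,0,-0.5,0,0,0,45]]]'
python3 - <<'E'
from h import *
to(530.6,402.6,112,1.112)
E
```

```text
time_s: 6.7
eef_pos: [633.6, 142.1, 21.2]
ee_rot: [0.0, 0.984, 0.175, 0.001]
force: [-0.2, 0.6, 1.7]
grip_width: 0.415
grip_force: 0.0
time_s: 7.5
eef_pos: [634.0, 142.1, 123.6]
ee_rot: [0.0, 0.984, 0.176, 0.002]
force: [-0.2, 0.9, 0.5]
grip_width: 0.524
grip_force: 0.0
at [634.  142.1 123.6] yaw 0.353 tilt [ 0.004  0.    -1.   ] t 7.5 | shift [ 7.51 -8.32  0.47] turn -5.44
```

```bash

python3 -m crank '[[[0,0,0,0,0,-0.9,45],[0,0,0,0,0,-0.9,45],[0,0,0,0,0,-0.9,45],[0,0,0,0,0,-0.9,45],[0,0,0,0,0,-0.9,45],[0,0,0,0,0,-0.94,45],[0.85,-0.9,0,0,0,0,45],[0.85,-0.9,0,0,0,0,45]]]'
python3 -m crank '[[[0.85,-0.9,0,0,0,0,45],[0.85,-0.9,0,0,0,0,45],[0.85,-0.9,0,0,0,0,45],[0.85,-0.9,0,0,0,0,45],[0.85,-0.9,0,0,0,0,45],[0.85,-0.9,0,0,0,0,45],[0.7,-1,0.4,0,0,0,45],[0,0,0,0,0,0,45]]]'
python3 -m crank '[[[0,0,0,0,0,0,45],[0,0,0,0,0,0,45],[0,0,0,0,0,0,45],[0,0,0,0,0,0,45],[0,0,0,0,0,0,45],[0,0,0,0,0,0,45],[0,0,0,0,0,0,45],[0,0,0,0,0,0,45]]]'
python3 - <<'E'
from h import *
im=look("wrist",300);cv2.imwrite("pics/w3.png",im);to(530.6,402.6,4,1.112)
E
```

```text
time_s: 8.3
eef_pos: [611.4, 200.1, 120.2]
ee_rot: [-0.0, 0.85, 0.527, -0.0]
force: [0.0, 0.4, 0.5]
grip_width: 0.527
grip_force: 0.0
time_s: 9.1
eef_pos: [529.6, 403.6, 108.9]
ee_rot: [-0.0, 0.848, 0.53, -0.001]
force: [-0.8, -0.6, -1.2]
grip_width: 0.528
grip_force: 0.0
time_s: 9.9
eef_pos: [532.3, 400.9, 110.3]
ee_rot: [-0.0, 0.849, 0.528, 0.0]
force: [0.5, 1.4, -0.1]
grip_width: 0.525
grip_force: 0.0
zbracket px [275. 205.] 3949 xy [530.4 405.9] ang 1.12
at [532.3 400.9 110.3] yaw 1.112 tilt [-0.  0. -1.] t 9.95 | shift [ 0.03 -0.09  4.25] turn 0.0
```

View pics/w3.png

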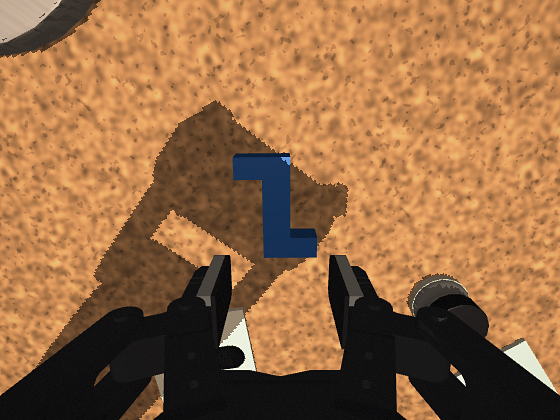

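Z bracket lies between the fingers at (276,206), upright in the image and so aligned. Jar is off to the right (450,305), clear. Grasping.

```bash

python3 -m crank '[[[0.1,-0.13,0.9,0,0,0,45],[0,0,0.9,0,0,0,45],[0,0,0.9,0,0,0,45],[0,0,0.8,0,0,0,45],[0,0,0.5,0,0,0,45],[0,0,0.2,0,0,0,45],[0,0,0,0,0,0,45],[0,0,0,0,0,0,10]]]'
python3 -m crank '[[[0,0,0,0,0,0,10],[0,0,0,0,0,0,10],[0,0,0,0,0,0,10],[0,0,0,0,0,0,10],[0,0,-0.5,0,0,0,10],[0,0,-1,0,0,0,10],[0,0,-1,0,0,0,10],[0,0,-1.0,0,0,0,10]]]'
python3 - <<'E'
from h import *
to(485,84.7,95,1.341)
E
```

```text
time_s: 10.75
eef_pos: [531.0, 404.8, 6.3]
ee_rot: [0.0, 0.849, 0.528, 0.001]
force: [0.9, 0.3, 0.2]
grip_width: 0.375
grip_force: 0.0
time_s: 11.55
eef_pos: [530.4, 404.5, 94.5]
ee_rot: [0.0, 0.849, 0.528, 0.0]
force: [0.4, 0.1, -0.5]
grip_width: 0.223
grip_force: 39.8
at [530.4 404.5  94.5] yaw 1.112 tilt [ 0.  0. -1.] t 11.55 | shift [-12.87   1.15  -0.02] turn -1.64
```

```bash

python3 -m crank '[[[0,0,0,0,0,-0.82,10],[0,0,0,0,0,-0.82,10],[-0.5,0,0,0,0,0,10],[-0.95,0.1,0,0,0,0,10],[-0.95,0.1,0,0,0,0,10],[-0.95,0.1,0,0,0,0,10],[-0.95,0.1,0,0,0,0,10],[-0.95,0.1,0,0,0,0,10]]]'
python3 -m crank '[[[-0.95,0.1,0,0,0,0,10],[-0.95,0.1,0,0,0,0,10],[-0.95,0.1,0,0,0,0,10],[-0.95,0.1,0,0,0,0,10],[-0.95,0.1,0,0,0,0,10],[-0.95,0.1,0,0,0,0,10],[-0.95,0.1,0,0,0,0,10],[-0.95,0.1,0,0,0,0,10]]]'
python3 -m crank '[[[0,0,0,0,0,0,10],[0,0,0,0,0,0,10],[0,0,0,0,0,0,10],[0,0,0,0,0,0,10],[0,0,0,0,0,0,10],[0,0,0,0,0,0,10],[0,0,0,0,0,0,10],[0,0,0,0,0,0,10]]]'
python3 - <<'E'
from h import *
im=look("wrist",300);cv2.imwrite("pics/w4.png",im);to(485,84.7,10,1.341)
E
```

```text
time_s: 12.35
eef_pos: [512.6, 273.0, 93.5]
ee_rot: [0.0, 0.783, 0.622, 0.0]
force: [1.1, 0.3, -1.6]
grip_width: 0.221
grip_force: 39.8
time_s: 13.15
eef_pos: [488.9, 83.4, 93.5]
ee_rot: [0.0, 0.783, 0.622, 0.0]
force: [-0.2, -0.0, -0.7]
grip_width: 0.225
grip_force: 39.8
time_s: 13.95
eef_pos: [489.1, 84.4, 92.8]
ee_rot: [-0.0, 0.783, 0.622, -0.0]
force: [-0.4, 0.5, -0.3]
grip_width: 0.223
grip_force: 39.8
gear px [448.  87.] 867 xy [610.1 142.7] ang 1.473
zbracket px [270. 268.] 9214 xy [473.5  48.6] ang 1.228
card px [479.  81.] card xy [631.7 143.1] outline xy [633.6 141.4] 577 ang link/z/cross [np.float64(1.459), np.float64(1.13), np.float64(0.633)]
card px [432.  87.] card xy [631.7 143.1] outline xy [603.4 144.7] 373 ang link/z/cross [np.float64(1.501), np.float64(1.172), np.float64(-0.068)]
at [489.1  84.4  92.8] yaw 1.341 tilt [-0. -0. -1.] t 14.0 | shift [-0.02 -0.16  3.31] turn 0.0
```

View pics/w4.png

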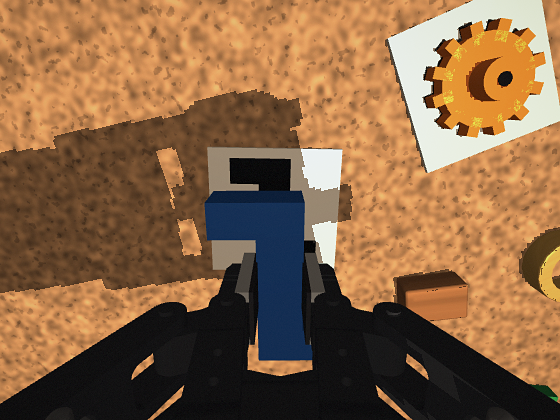

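Bracket is held square with the outline; the gear sits centred on its card (490,80). Checking the bracket's offset in the grip.

```bash
python3 - <<'E'
from h import *
s=sense();m=camera_model("wrist");T=wfc("wrist",m,s);t=s["eef_pos"]
P=plane([[255,203],[285,359]],"wrist",m,T,t[2]+14)-t[:2]
print((P@[np.cos(1.341),np.sin(1.341)]).round(1))
P=plane([[275,148],[275,270]],"wrist",m,T,4);print(P)
E
```

```text
[ 36.7 -38.3]
[[495.77771668 129.78095535]
 [474.43329428  40.29713117]]
```

```bash

python3 -m crank '[[[-0.02,-0.16,0.9,0,0,0,10],[0,0,0.9,0,0,0,10],[0,0,0.8,0,0,0,10],[0,0,0.4,0,0,0,10],[0,0,0.2,0,0,0,10],[0,0,0.1,0,0,0,10],[0,0,0,0,0,0,10],[0,0,0,0,0,0,45]]]'
python3 -m crank '[[[0,0,0,0,0,0,45],[0,0,0,0,0,0,45],[0,0,0,0,0,0,45],[0,0,-0.5,0,0,0,45],[0,0,-1,0,0,0,45],[0,0,-1,0,0,0,45],[0,0,-1,0,0,0,45],[0,0,-0.5,0,0,0,45]]]'
python3 - <<'E'
from h import *
to(479.7,-117.1,110,2.306)
E
```

```text
time_s: 14.8
eef_pos: [485.6, 84.7, 11.0]
ee_rot: [0.0, 0.783, 0.622, 0.001]
force: [0.1, 0.7, 0.3]
grip_width: 0.373
grip_force: 0.0
time_s: 15.6
eef_pos: [485.9, 84.8, 113.3]
ee_rot: [0.001, 0.783, 0.622, 0.001]
force: [-0.3, -0.4, 0.4]
grip_width: 0.53
grip_force: 0.0
at [485.9  84.8 113.3] yaw 1.341 tilt [ 0.004 -0.    -1.   ] t 15.6 | shift [-5.82 -5.6   0.13] turn -6.91
```

```bash

python3 -m crank '[[[0,0,0,0,0,-1,45],[0,0,0,0,0,-1,45],[0,0,0,0,0,-1,45],[0,0,0,0,0,-1,45],[0,0,0,0,0,-1,45],[0,0,0,0,0,-1,45],[0,0,0,0,0,-0.91,45],[-0.8,-0.8,0,0,0,0,45]]]'
python3 -m crank '[[[-0.8,-0.8,0,0,0,0,45],[-0.8,-0.8,0,0,0,0,45],[-0.8,-0.8,0,0,0,0,45],[-0.8,-0.8,0,0,0,0,45],[-0.8,-0.8,0,0,0,0,45],[-0.8,-0.8,0,0,0,0,45],[-0.2,0,0.1,0,0,0,45],[0,0,0,0,0,0,45]]]'
python3 -m crank '[[[0,0,0,0,0,0,45],[0,0,0,0,0,0,45],[0,0,0,0,0,0,45],[0,0,0,0,0,0,45],[0,0,0,0,0,0,45],[0,0,0,0,0,0,45],[0,0,0,0,0,0,45],[0,0,0,0,0,0,45]]]'
python3 - <<'E'
from h import *
im=look("wrist",300);cv2.imwrite("pics/w5.png",im);to(479.7,-117.1,5,2.306)
E
```

```text
time_s: 16.4
eef_pos: [483.7, 57.9, 111.2]
ee_rot: [0.0, 0.403, 0.915, 0.0]
force: [-0.3, -0.8, -0.7]
grip_width: 0.528
grip_force: 0.0
time_s: 17.2
eef_pos: [478.7, -117.0, 108.1]
ee_rot: [0.0, 0.406, 0.914, 0.0]
force: [0.9, 0.3, 0.1]
grip_width: 0.528
grip_force: 0.0
time_s: 18.0
eef_pos: [478.5, -116.7, 107.8]
ee_rot: [-0.0, 0.406, 0.914, -0.0]
force: [-0.4, 0.6, -0.3]
grip_width: 0.528
grip_force: 0.0
link px [281. 211.] 2650 xy [ 477.5 -115.3] ang -0.855
zbracket px [483.  25.] 2196 xy [489.  56.] ang -0.625
cross px [409. 392.] 378 xy [ 676.  -165.5] ang -0.103
at [ 478.5 -116.7  107.8] yaw 2.306 tilt [-0.  0. -1.] t 18.05 | shift [-0.04  0.02  4.11] turn 0.0
```

View pics/w5.png

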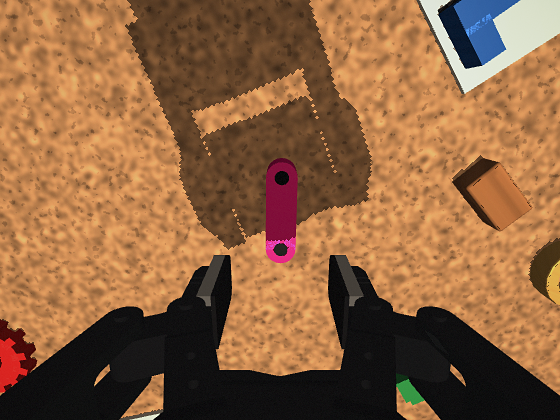

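Link is centred at (281,214), aligned with the fingers' gap; red gear at lower left is clear. Grasping.

```bash

python3 -m crank '[[[0,0,0.9,0,0,0,45],[0,0,0.9,0,0,0,45],[0,0,0.9,0,0,0,45],[0,0,0.7,0,0,0,45],[0,0,0.5,0,0,0,45],[0,0,0.2,0,0,0,45],[0,0,0,0,0,0,45],[0,0,0,0,0,0,10]]]'
python3 -m crank '[[[0,0,0,0,0,0,10],[0,0,0,0,0,0,10],[0,0,0,0,0,0,10],[0,0,0,0,0,0,10],[0,0,-0.5,0,0,0,10],[0,0,-1,0,0,0,10],[0,0,-1,0,0,0,10],[0,0,-1.0,0,0,0,10]]]'
python3 - <<'E'
from h import *
to(405.7,301.5,95,2.842)
E
```

```text
time_s: 18.85
eef_pos: [479.0, -116.9, 5.9]
ee_rot: [0.001, 0.406, 0.914, -0.0]
force: [0.2, 0.4, 0.2]
grip_width: 0.37
grip_force: 0.0
time_s: 19.65
eef_pos: [478.4, -116.6, 94.6]
ee_rot: [0.0, 0.406, 0.914, 0.0]
force: [-0.1, -0.5, 0.2]
grip_width: 0.246
grip_force: 39.7
at [ 478.4 -116.6   94.6] yaw 2.306 tilt [ 0. -0. -1.] t 19.65 | shift [ 7.72 15.12 -0.02] turn -3.84
```

```bash

python3 -m crank '[[[0,0,0,0,0,-0.96,10],[0,0,0,0,0,-0.96,10],[0,0,0,0,0,-0.96,10],[0,0,0,0,0,-0.96,10],[0.3,0.5,0,0,0,0,10],[0.49,0.96,0,0,0,0,10],[0.49,0.96,0,0,0,0,10],[0.49,0.96,0,0,0,0,10]]]'
python3 -m crank '[[[0.49,0.96,0,0,0,0,10],[0.49,0.96,0,0,0,0,10],[0.49,0.96,0,0,0,0,10],[0.49,0.96,0,0,0,0,10],[0.49,0.96,0,0,0,0,10],[0.49,0.96,0,0,0,0,10],[0.49,0.96,0,0,0,0,10],[0.49,0.96,0,0,0,0,10]]]'
python3 -m crank '[[[0.49,0.96,0,0,0,0,10],[0.49,0.96,0,0,0,0,10],[0.49,0.96,0,0,0,0,10],[0.49,0.96,0,0,0,0,10],[0.1,0.2,0,0,0,0,10],[0,0,0,0,0,0,10],[0,0,0,0,0,0,10],[0,0,0,0,0,0,10]]]'
python3 - <<'E'
from h import *
im=look("wrist",300);cv2.imwrite("pics/w6.png",im);to(405.7,301.5,10,2.842)
E
```

```text
time_s: 20.45
eef_pos: [460.4, -21.1, 93.3]
ee_rot: [0.0, 0.151, 0.988, 0.0]
force: [-0.2, 0.6, -0.1]
grip_width: 0.242
grip_force: 39.7
time_s: 21.25
eef_pos: [423.0, 191.2, 93.3]
ee_rot: [0.0, 0.151, 0.989, 0.0]
force: [0.5, 0.4, -0.1]
grip_width: 0.246
grip_force: 39.7
time_s: 22.05
eef_pos: [404.8, 300.4, 92.9]
ee_rot: [-0.0, 0.15, 0.989, -0.0]
force: [0.8, -0.2, 1.2]
grip_width: 0.246
grip_force: 39.7
link px [280. 276.] 7013 xy [445.5 287.4] ang -0.315
zbracket px [ 11. 389.] 325 xy [476.9  53. ] ang -1.714
at [404.8 300.4  92.9] yaw 2.84 tilt [-0. -0. -1.] t 22.1 | shift [-0.02  0.05  3.32] turn -0.01
```

View pics/w6.png

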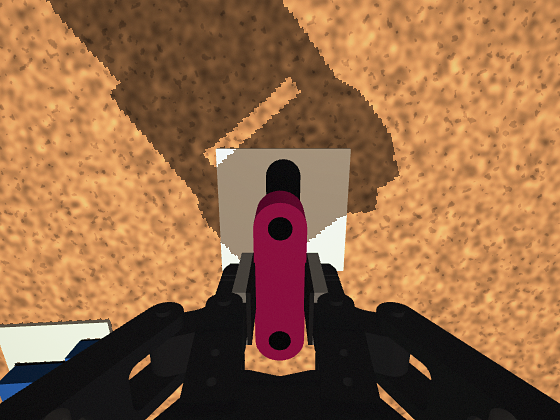

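Link is in line with its outline (outline tip at (283,165), link centre at (280,285)). Placing it, then measuring the cross from the top camera.

```bash

python3 -m crank '[[[-0.02,0.05,0.9,0,0,0,10],[0,0,0.9,0,0,0,10],[0,0,0.8,0,0,0,10],[0,0,0.4,0,0,0,10],[0,0,0.2,0,0,0,10],[0,0,0.1,0,0,0,10],[0,0,0,0,0,0,10],[0,0,0,0,0,0,45]]]'
python3 -m crank '[[[0,0,0,0,0,0,45],[0,0,0,0,0,0,45],[0,0,0,0,0,0,45],[0,0,-0.5,0,0,0,45],[0,0,-1,0,0,0,45],[0,0,-1,0,0,0,45],[0,0,-1,0,0,0,45],[0,0,-0.5,0,0,0,45]]]'
python3 - <<'E'
from h import *
im=capture("top");m=camera_model("top");h,sa,v=cv2.split(cv2.cvtColor(im,cv2.COLOR_BGR2HSV))
k=((h>=40)&(h<=85)&(sa>90)&(v>40)).astype(np.uint8);k=cv2.morphologyEx(k,cv2.MORPH_CLOSE,np.ones((5,5)))
for st,ce,b in blobs(k,200):
    P=plane(pts(b),"top",m,wfc("top",m,None),12);print(ce,st[4],P.mean(0),ang(P,"cross"))
to(655,-152,115,1.2)
E
```

```text
time_s: 22.9
eef_pos: [405.9, 302.4, 11.0]
ee_rot: [0.001, 0.149, 0.989, 0.0]
force: [1.1, 0.1, -0.0]
grip_width: 0.402
grip_force: 0.0
time_s: 23.7
eef_pos: [406.2, 302.6, 113.1]
ee_rot: [0.002, 0.149, 0.989, 0.001]
force: [0.1, 0.1, -0.5]
grip_width: 0.523
grip_force: 0.0
[330.65525114 147.37214612] 438 [ 659.02362774 -153.59092923] -0.3168666923206006
at [406.7 302.8 113.9] yaw 2.843 tilt [ 0.005  0.002 -1.   ] t 23.75 | shift [-13.36  15.85  -0.05] turn 11.76
```

```bash

python3 -m crank '[[[0,0,0,0,0,0.95,45],[0,0,0,0,0,0.95,45],[0,0,0,0,0,0.95,45],[0,0,0,0,0,0.95,45],[0,0,0,0,0,0.95,45],[0,0,0,0,0,0.95,45],[0,0,0,0,0,0.95,45],[0,0,0,0,0,0.95,45]]]'
python3 -m crank '[[[0,0,0,0,0,0.95,45],[0,0,0,0,0,0.95,45],[0,0,0,0,0,0.95,45],[0,0,0,0,0,0.95,45],[-0.89,0.95,0,0,0,0,45],[-0.89,0.95,0,0,0,0,45],[-0.89,0.95,0,0,0,0,45],[-0.89,0.95,0,0,0,0,45]]]'
python3 -m crank '[[[-0.89,0.95,0,0,0,0,45],[-0.89,0.95,0,0,0,0,45],[-0.89,0.95,0,0,0,0,45],[-0.89,0.95,0,0,0,0,45],[-0.89,0.95,0,0,0,0,45],[-0.89,0.95,0,0,0,0,45],[-0.89,0.95,0,0,0,0,45],[-0.89,0.95,0,0,0,0,45]]]'
python3 -m crank '[[[-0.89,0.95,0,0,0,0,45],[-0.89,0.95,0,0,0,0,45],[-0.89,0.95,0,0,0,0,45],[-0.89,0.95,0,0,0,0,45],[0,0,0,0,0,0,45],[0,0,0,0,0,0,45],[0,0,0,0,0,0,45],[0,0,0,0,0,0,45]]]'
python3 - <<'E'
from h import *
im=look("wrist",300);cv2.imwrite("pics/w7.png",im);to(659,-153.6,17,1.254)
E
```

```text
time_s: 24.55
eef_pos: [405.2, 302.0, 109.6]
ee_rot: [-0.0, 0.631, 0.776, -0.001]
force: [0.3, 0.2, 0.6]
grip_width: 0.529
grip_force: 0.0
time_s: 25.35
eef_pos: [467.8, 186.6, 109.7]
ee_rot: [-0.0, 0.811, 0.585, -0.001]
force: [0.6, -0.2, -0.7]
grip_width: 0.525
grip_force: 0.0
time_s: 26.15
eef_pos: [592.1, -42.1, 109.5]
ee_rot: [-0.001, 0.811, 0.585, -0.0]
force: [0.5, 0.1, 0.8]
grip_width: 0.531
grip_force: 0.0
time_s: 26.95
eef_pos: [653.9, -154.3, 110.3]
ee_rot: [-0.0, 0.81, 0.586, -0.0]
force: [-0.3, -0.1, 0.6]
grip_width: 0.529
grip_force: 0.0
gear px [297. 366.] 375 xy [ 622.7 -295.2] ang -0.086
cross px [287. 174.] 829 xy [ 666.1 -131.6] ang 0.45
cross px [286. 213.] 2888 xy [ 656.9 -159.3] ang -0.321
at [ 654.  -154.4  110.4] yaw 1.252 tilt [-0.  0. -1.] t 27.0 | shift [0.09 0.18 3.74] turn -0.02
```

View pics/w7.png

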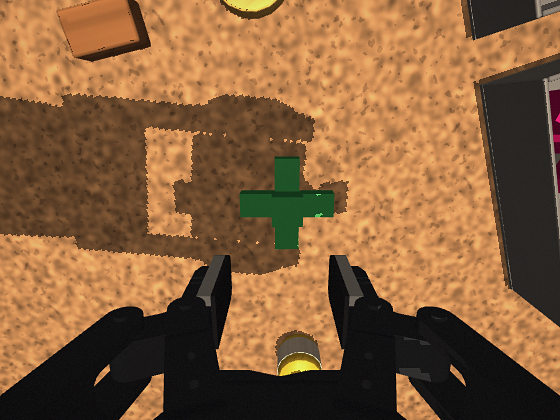

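Cross is axis-aligned in view, arm tips 240–334 × 157–248, so its centre is at about (287,203). Bottle at (298,355) is well clear.

```bash
python3 - <<'E'
from h import *
s=sense();m=camera_model("wrist");T=wfc("wrist",m,s)
p=plane([[287,203]],"wrist",m,T,12)[0];print(p);to(*p,18)
E
```

```text
[ 659.79687907 -152.21913613]
at [ 654.  -154.4  110.4] yaw 1.252 tilt [-0.  0. -1.] t 27.0 | shift [0.16 0.19 3.7 ] turn 0.0
```

```bash

python3 -m crank '[[[0.14,0.19,0.9,0,0,0,45],[0,0,0.9,0,0,0,45],[0,0,0.9,0,0,0,45],[0,0,0.5,0,0,0,45],[0,0,0.3,0,0,0,45],[0,0,0.2,0,0,0,45],[0,0,0,0,0,0,45],[0,0,0,0,0,0,10]]]'
python3 -m crank '[[[0,0,0,0,0,0,10],[0,0,0,0,0,0,10],[0,0,0,0,0,0,10],[0,0,0,0,0,0,10],[0,0,-0.5,0,0,0,10],[0,0,-1,0,0,0,10],[0,0,-1,0,0,0,10],[0,0,-1,0,0,0,10]]]'
python3 - <<'E'
from h import *
to(548.3,-400,107,0.991)
E
```

```text
time_s: 27.8
eef_pos: [660.2, -153.6, 18.7]
ee_rot: [0.001, 0.811, 0.585, 0.0]
force: [0.3, -0.2, 0.1]
grip_width: 0.371
grip_force: 0.0
time_s: 28.6
eef_pos: [659.6, -153.4, 106.8]
ee_rot: [-0.0, 0.811, 0.585, -0.0]
force: [0.3, -0.2, -0.7]
grip_width: 0.244
grip_force: 39.6
at [ 659.6 -153.4  106.8] yaw 1.251 tilt [-0.  0. -1.] t 28.6 | shift [-1.069e+01  1.680e+00 -1.000e-02] turn 1.86
```

```bash

python3 -m crank '[[[0,0,0,0,0,0.93,10],[0,0,0,0,0,0.93,10],[-0.5,0,0,0,0,0,10],[-0.9,0.15,0,0,0,0,10],[-0.9,0.15,0,0,0,0,10],[-0.9,0.15,0,0,0,0,10],[-0.9,0.15,0,0,0,0,10],[-0.9,0.15,0,0,0,0,10]]]'
python3 -m crank '[[[-0.9,0.15,0,0,0,0,10],[-0.9,0.15,0,0,0,0,10],[-0.9,0.15,0,0,0,0,10],[-0.9,0.15,0,0,0,0,10],[-0.9,0.15,0,0,0,0,10],[-0.9,0.15,0,0,0,0,10],[-0.3,0,0,0,0,0,10],[0,0,0,0,0,0,10]]]'
python3 -m crank '[[[0,0,0,0,0,0,10],[0,0,0,0,0,0,10],[0,0,0,0,0,0,10],[0,0,0,0,0,0,10],[0,0,0,0,0,0,10],[0,0,0,0,0,0,10],[0,0,0,0,0,0,10],[0,0,0,0,0,0,10]]]'
python3 - <<'E'
from h import *
im=look("wrist",300);cv2.imwrite("pics/w8.png",im);to(548.3,-400,23,0.991)
E
```

```text
time_s: 29.4
eef_pos: [605.8, -269.8, 105.5]
ee_rot: [-0.0, 0.879, 0.477, -0.0]
force: [0.6, -0.7, -0.4]
grip_width: 0.242
grip_force: 39.6
time_s: 30.2
eef_pos: [546.8, -400.6, 105.3]
ee_rot: [-0.0, 0.88, 0.476, -0.0]
force: [0.7, 0.4, -0.1]
grip_width: 0.244
grip_force: 39.6
time_s: 31.0
eef_pos: [547.7, -399.9, 105.3]
ee_rot: [-0.0, 0.88, 0.475, -0.0]
force: [-0.3, 0.2, -0.2]
grip_width: 0.24
grip_force: 39.6
gear px [288.   7.] 746 xy [ 623.5 -292.6] ang -0.581
cross px [280. 218.] 1903 xy [ 543.4 -405.2] ang 0.205
cross px [224. 259.] 892 xy [ 490. -409.] ang -0.081
cross px [335. 259.] 886 xy [ 561.2 -455.7] ang 0.494
cross px [279. 289.] 2887 xy [ 511.  -454.6] ang -0.578
at [ 547.7 -399.9  105.3] yaw 0.991 tilt [-0.  0. -1.] t 31.05 | shift [0.01 0.02 3.29] turn -0.0
```

View pics/w8.png

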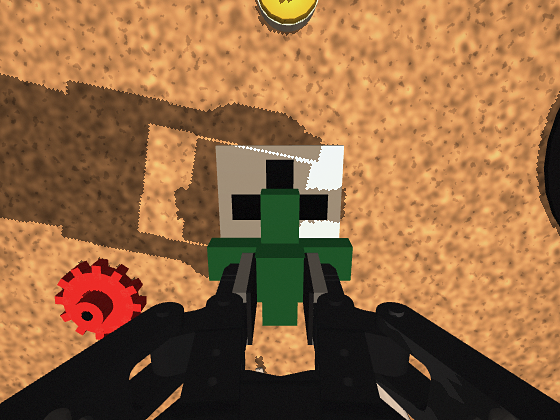

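Cross is square with its outline and level (cross centre about (280,260), outline centre about (280,208)). Placing it, then backing off to the start side and checking from the top.

```bash

python3 -m crank '[[[0.01,0.02,0.9,0,0,0,10],[0,0,0.9,0,0,0,10],[0,0,0.8,0,0,0,10],[0,0,0.4,0,0,0,10],[0,0,0.2,0,0,0,10],[0,0,0.07,0,0,0,10],[0,0,0,0,0,0,10],[0,0,0,0,0,0,45]]]'
python3 -m crank '[[[0,0,0,0,0,0,45],[0,0,0,0,0,0,45],[0,0,0,0,0,0,45],[0,0,-0.5,0,0,0,45],[0,0,-1,0,0,0,45],[0,0,-1,0,0,0,45],[0,0,-1,0,0,0,45],[0,0,-1,0,0,0,45]]]'
python3 -m crank '[[[-0.9,0.8,-0.2,0,0,0,45],[-0.9,0.8,-0.2,0,0,0,45],[-0.9,0.8,-0.2,0,0,0,45],[-0.9,-0.3,-0.2,0,0,0,45],[-0.9,-0.8,-0.2,0,0,0,45],[-0.9,-0.8,-0.2,0,0,0,45],[-0.9,-0.8,-0.2,0,0,0,45],[0,0,0,0,0,0,45]]]'
python3 - <<'E'
from h import *
im=look("top",60);cv2.imwrite("pics/top9.png",im)
E
```

```text
time_s: 31.85
eef_pos: [548.6, -400.3, 24.5]
ee_rot: [0.001, 0.88, 0.475, 0.0]
force: [0.2, -0.0, 0.8]
grip_width: 0.398
grip_force: 0.0
time_s: 32.65
eef_pos: [548.3, -399.9, 138.2]
ee_rot: [0.0, 0.88, 0.475, 0.0]
force: [0.1, -0.8, 0.0]
grip_width: 0.53
grip_force: 0.0
time_s: 33.45
eef_pos: [452.7, -529.4, 173.4]
ee_rot: [0.001, 0.881, 0.474, -0.0]
force: [0.1, 0.5, 0.7]
grip_width: 0.524
grip_force: 0.0
gear px [239.  65.] 67 xy [861.   60.7] ang -0.208
gear px [289.  68.] 87 xy [853.5 -58.4] ang 1.111
gear px [265. 136.] 250 xy [687.4  -1.9] ang 0.165
gear px [203. 158.] 516 xy [633.  141.9] ang -1.223
gear px [390. 159.] 119 xy [ 630.8 -290.9] ang 0.577
link px [354.  55.] 913 xy [ 883.1 -210.8] ang -1.126
link px [374.  68.] 106 xy [ 848.7 -258.7] ang -1.462
link px [129. 256.] 310 xy [406.8 301.7] ang -0.319
zbracket px [180.  54.] 584 xy [883.6 201.7] ang -1.445
zbracket px [196.  56.] 79 xy [880.3 163. ] ang -0.652
zbracket px [204.  68.] 73 xy [848.5 143.8] ang 0.847
zbracket px [227. 221.] 411 xy [484.5  84.3] ang -1.798
cross px [441. 191.] 323 xy [ 554.9 -405.5] ang -0.539
cross px [434. 202.] 90 xy [ 530.5 -388.8] ang 0.249
card px [435. 196.] card xy [ 548.2 -399.8] outline xy [ 545.9 -394.3] 150 ang link/z/cross [np.float64(0.537), np.float64(0.208), np.float64(-0.56)]
card px [135. 258.] card xy [405.8 301.5] outline xy [403.3 294.1] 95 ang link/z/cross [np.float64(-0.304), np.float64(-0.633), np.float64(-0.303)]
```

View pics/top9.png

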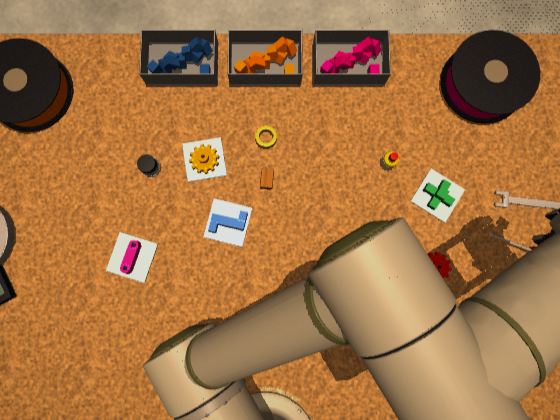

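All four parts sit on their cards: gear (204,158), Z bracket (228,221), link (130,257), cross (438,195). The bottle and jar haven't moved, and the arm is clear.

```bash
python3 -c "
from rig import *
print(finish_job())"
```

```text
the job is handed in; nothing more can be done
None
```

I placed all four parts flat on their cards, each within about 3 mm of centre and turned to match by the top camera. The bottle and jar were left where they stood, and the job was handed in at about 34 s.

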